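Screw the plug into the sample canister

TASK

Close the steel sample canister with its screw plug: set the plug upright in the mouth with its grip bar in line with the two ribs on the canister, back it off anticlockwise under a light touch until you feel it drop into the thread start, then screw it clockwise until its flange sits flat on the rim, and let go. Press and turn gently, never forcing the plug once it meets a stop, keep it upright, and do not disturb the timer, petri dish and marker.

Things in the scene. Friction and masses are not known exactly. Their poses are not given: they have to be found in the camera images.
- plug_center (a point): screw plug (loose, about 0.25 kg), upright on its nose on the worktop; point on its axis half-way up, 38 mm above the nose end; z up the axis, x along the grip bar. Measured up from the nose end: steel flange 66 mm across from 36 to 44 mm; grey grip bar 54 mm long (x), 14 mm wide (y), from 44 to 76 mm. The plug is the same after half a turn
- plug: the same plug, origin at the nose end, same axes. Nose tapers from 24 mm across at the end to 34 mm at 7 mm up, then a round 34 mm shank to the flange. Two round-ended pins, 6 mm thick, stick out along its +x and -x, centred 12 mm above the nose end, 47 mm over both tips
- canister_mouth (a point): centre of the rim of the fixed steel canister, 90 mm above the worktop; z up, x towards one of the two outside ribs (at +x and -x, just under the rim). Canister 70 mm across. Bore 51 mm across, with a 4 mm chamfer at the mouth and, inside, a right-hand two-start thread of 39 mm inside diameter, 5 mm of height per rad; the plug's pins run in it
- canister: the same canister, origin under its centre, same axes; foot 104 mm across. With the bar in line with the ribs the plug's pins rest on top of the thread, flange underside 11 to 17 mm above the rim. A clockwise turn there meets a solid stop
- thread_start (a point): point on the bore axis 15 mm under the rim, axes of the canister. The two thread starts (gaps) are at an angle that no pose shows: from bar in line with ribs, back off 0.25 to 1.4 rad anticlockwise (seen from above). The plug rises 5 mm per rad, then is free to fall about 10 mm, to flange underside 5 to 7.5 mm above the rim. A solid stop follows 0.1 to 0.4 rad later
- thread_run (a point): point on the bore axis 25 mm under the rim, axes of the canister. From the drop, a clockwise turn runs the plug down 5 mm per rad if it is kept lightly pressed; the flange meets the rim after 1.0 to 1.6 rad, then the plug goes no lower and the thread tightens hard within 0.3 rad more. Friction holds it where it is left
- timer: bystander: white timer lying on its back, 70x64x17 mm, origin under its centre
- petri: bystander: petri dish, diameter 91 mm, 17 mm high, origin under its centre
- marker: bystander: felt marker lying down, 136 mm long along its y, 17 mm thick, origin under its centre
There are look-alikes about, which are no part of the job. Leave any blue look-alike of the plug alone.

How it is judged:
By the outcome, as a careful person would: the job done as asked, in the order asked, and still so for the second after the job is handed in, with the robot touching nothing.
It also fails if it takes over 61 s, if anything falls off the work surface, if the arm or the gripper's body presses on something with over 40 N, if the wrist force passes 120 N, or if a joint passes its speed limit or range.

ROBOT

A 7-joint arm with a two-finger parallel gripper is mounted at the origin on a cart in front of the work surface, level with it; the furniture and walls round the work are solid. World frame = base frame: x ahead of the robot, y to its left, z up, the work surface at z = 0. Lengths are in m, angles in rad, forces in N, time in s.
With the tool pointing down it reaches from about 0.4 to 0.875 m from the base axis. Payload 19.3 kg.
Tool frame: the origin (TCP) lies on the centre line of the jaws, within the pads' length; the fingertips stand 14 mm ahead of it and the grasp point (between the pads) lies 5 mm behind it; z points along the fingers, y is the direction in which the jaws open and shut (so a half turn about z gives the same grasp; the last joint's range is limited). The gripper opens to 85 mm and grips with 20 to 120 N. Pads are 22 mm wide; open, the fingers measure 114 mm over their backs; the gripper's body (76 mm by 85 mm) begins 54 mm behind the grasp point. The pads swing forward as they close: fully open they stand 13 mm farther back than shut.
Start: joints at [1.258, 0.521, -0.036, 1.599, 0.021, 1.021, -0.113], TCP at [0.15, -0.607, 0.209] pointing down, gripper open.
Joint ranges: [-2.91, 2.91], [-0.3, 2.13], [-1.5, 1.42], [0.17, 2.43], [-1.26, 4.41], [0.16, 1.93], [-2.52, 2.52]. Speed limits (rad/s): [1.89, 1.89, 2.39, 2.39, 3.01, 3.01, 3.01].

INTERFACE

Orientations are given as a unit quaternion [x, y, z, w].
In Python, from rig import manip gives the robot as it stands. The module is installed in compiled form; this text tells all that it offers.
- The arm moves only by the tool play_rows, never from a script. Its arguments are lists of equal length, an entry for each row: "gripper": the gripper command: -1 is shut, 1 is fully open, values between are in proportion; "translation": the shift along the tool's x, y, z in mm, a list of three; "angular": the turn, a rotation vector about the tool's x, y, z in rad, a list of three. A call has exactly 5 rows; each row is the pose to reach, as a shift and turn from the pose measured when the call began, along the tool's axes at that moment; what a row does not reach only later rows make up. A row lasts 1/10 s, in which the tool goes at most 50 mm and 8.59 degrees, less where a joint would pass 70% of its speed; a pose out of reach is approached as far as the arm can. A call with a gripper value outside its range is refused whole. The fingers move at their own pace and stop on an object; the grip force is fixed at half the most. Time passes only in rows, so rows that repeat a pose let the fingers close, or fill a call up. It gives the time, the measured TCP pose, the force and the opening at its end, in the units of the state.
- manip.observe(): the state, without advancing time (a new reading comes with each control period).
- manip.capture(name): name is "scene" or "side" or "wrist"; returns the picture (420x560x3 uint8, blue, green, red); there is no depth.
- manip.camera_model(name): a dict with "intrinsics" (3x3 intrinsics, pixels), "k1" (the pictures are not rectified: a ray, as slopes to the right and down, at radius r is drawn at 1 + k1 r^2 times it, then the intrinsics apply), "rvec" (rotation vector, rad) and "tvec" (3), from world to camera coordinates, as OpenCV has them; the wrist camera has in their place "T_tool_cam" (4x4, takes a point from camera to tool coordinates, whose origin is the TCP and whose axes are the flange's). Camera axes: x right, y down, z forward; pixel columns grow to the right and rows downward; lengths in m; the calibration is good to about 2 mm. A picture is of the moment at which its call begins: read the wrist's pose just before it. camera_model takes no time and is no camera call.
- manip.close_job(): hands the job in, once; it reports no verdict.
The state is a dict: "time_s": time; "joints": joint angles; "joint_vel": joint speeds; "joint_torque": joint torques, N m; "position": TCP position; "ee_rot": TCP orientation; "contact_force": force on the tool from outside, world axes, zero at the start; "moment": the same for the moment, N m; "width": finger opening in m.
Only numpy, scipy, OpenCV 4.12 (cv2) and the standard library are available. Lean on these libraries where they do the work, as an engineer would, in place of code of your own. Each camera call takes 0.05 s, during which the arm holds its last target. There are 200 camera calls.

## Working session

There is one attempt and no reset: what is moved stays moved. The work goes in short steps, Python scripts to look and compute and a tool call to move; the robot and the scene stay as the last step left them, time stands still between calls to the robot, and variables do not carry over. Pictures are saved under pics/ and viewed, about 8 in all and at most 12, crops included, and the job is handed in when it is done.

Besides the shell and the picture viewer there is one more tool, called after "Request:" as name(argument=value, ...), one argument or row to a line, values as JSON. play_rows: Moves the arm, as the interface text tells. Its arguments: {"type":"object","properties":{"gripper":{"type":"array"},"translation":{"type":"array"},"angular":{"type":"array"}},"required":["gripper","translation","angular"]}

```bash
mkdir -p pics; python3 - <<'E'
from rig import manip
import cv2,numpy as np
s=manip.observe()
for k,v in s.items(): print(k,np.round(v,4))
ims=[]
for n in("scene","side","wrist"):
    im=manip.capture(n);cv2.imwrite(f"pics/{n}0.png",im);ims.append(im)
    m=manip.camera_model(n);print(n,{k:np.round(v,4).tolist() for k,v in m.items()})
E
```

```text
time_s 0.0
joints [ 1.2578  0.522  -0.0363  1.6     0.0212  1.0211 -0.1128]
joint_vel [-0.0003  0.0021  0.     -0.0003  0.0008  0.0022 -0.0001]
joint_torque [ 9.00000e-04 -9.27099e+01  1.98040e+00 -3.69940e+01  1.77000e-02
  8.20000e-03 -0.00000e+00]
position [ 0.1502 -0.6063  0.2086]
ee_rot [ 9.926e-01  1.211e-01 -1.000e-04 -6.000e-04]
contact_force [ 0.0908 -0.1944 -0.4863]
moment [-0.0316 -0.0202 -0.0363]
width 0.0854
scene {'intrinsics': [[421.8932, 0.0, 284.702], [0.0, 421.8932, 203.4186], [0.0, 0.0, 1.0]], 'k1': 0.0267, 'rvec': [1.109, -2.1087, 1.2336], 'tvec': [0.5293, 0.1826, 0.8327]}
side {'intrinsics': [[444.2155, 0.0, 282.9372], [0.0, 444.2155, 210.0404], [0.0, 0.0, 1.0]], 'k1': -0.0327, 'rvec': [0.8454, -2.5186, 1.1535], 'tvec': [0.5765, 0.1134, 0.9234]}
wrist {'intrinsics': [[311.7158, 0.0, 286.2852], [0.0, 311.7158, 208.7682], [0.0, 0.0, 1.0]], 'k1': -0.0702, 'T_tool_cam': [[-0.0002, -0.9542, -0.2992, 0.0773], [1.0, -0.0005, 0.0007, 0.0001], [-0.0008, -0.2992, 0.9542, -0.1648], [0.0, 0.0, 0.0, 1.0]]}
```

View pics/scene0.png

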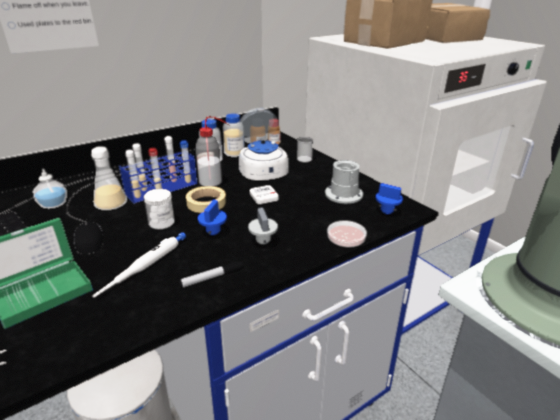

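View pics/side0.png

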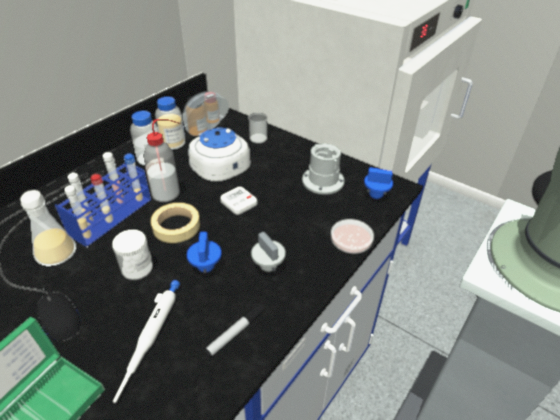

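The grey plug with steel flange is at scene (263,228) and side (268,252). Blue look-alikes are at scene (211,218) and (390,198). The canister is at scene (345,180) and side (323,168). The grey one fits the description. I'll confirm that in a crop and triangulate.

```bash
cat > h.py <<'E'
from rig import manip
import cv2,numpy as np
from scipy.spatial.transform import Rotation as R
def ray(n,uv,st=None):
    m=manip.camera_model(n);K=np.array(m['intrinsics'])
    d=np.array([m['k1'],0,0,0,0.])
    p=cv2.undistortPoints(np.array([[uv]],float),K,d)[0,0]
    v=np.array([p[0],p[1],1])
    if n=="wrist":
        T=np.array(m['T_tool_cam']);Rt=R.from_quat(st['ee_rot']).as_matrix()
        return np.array(st['position'])+Rt@T[:3,3],Rt@T[:3,:3]@v
    Rm=cv2.Rodrigues(np.array(m['rvec'],float))[0]
    return -Rm.T@np.array(m['tvec']),Rm.T@v
def onz(n,uv,z,st=None):
    c,v=ray(n,uv,st);return c+v*(z-c[2])/v[2]
def tri(a,b):
    (c1,v1),(c2,v2)=a,b
    s=np.linalg.lstsq(np.c_[v1,-v2],c2-c1,rcond=None)[0]
    p,q=c1+s[0]*v1,c2+s[1]*v2
    return (p+q)/2,np.linalg.norm(p-q)
E
python3 - <<'E'
from h import *
for nm,a,b in[("plugflange",(263,231),(268,252)),("can rim",(346,167),(324,151)),("petri",(347,233),(352,236)),("marker",(205,276),(229,336)),("timer",(264,194),(238,200)),("blue2",(390,205),(378,185)),("blue1",(211,222),(204,258))]:
    p,e=tri(ray("scene",a),ray("side",b));print(nm,p.round(3),round(e,4))
a=cv2.imread("pics/scene0.png");b=cv2.imread("pics/side0.png")
f=lambda i,u,v:cv2.resize(i[v-35:v+35,u-47:u+47],(400,298),interpolation=cv2.INTER_CUBIC)
cv2.imwrite("pics/c1.png",np.vstack([np.hstack([f(a,263,228),f(b,268,252)]),np.hstack([f(a,345,182),f(b,324,170)])]))
E
```

```text
plugflange [0.49  0.363 0.021] 0.0074
can rim [0.558 0.05  0.077] 0.0017
petri [0.382 0.2   0.01 ] 0.0024
marker [0.428 0.546 0.008] 0.0042
timer [0.661 0.255 0.006] 0.0027
blue2 [0.421 0.008 0.01 ] 0.0052
blue1 [0.574 0.456 0.032] 0.0007
```

View pics/c1.png

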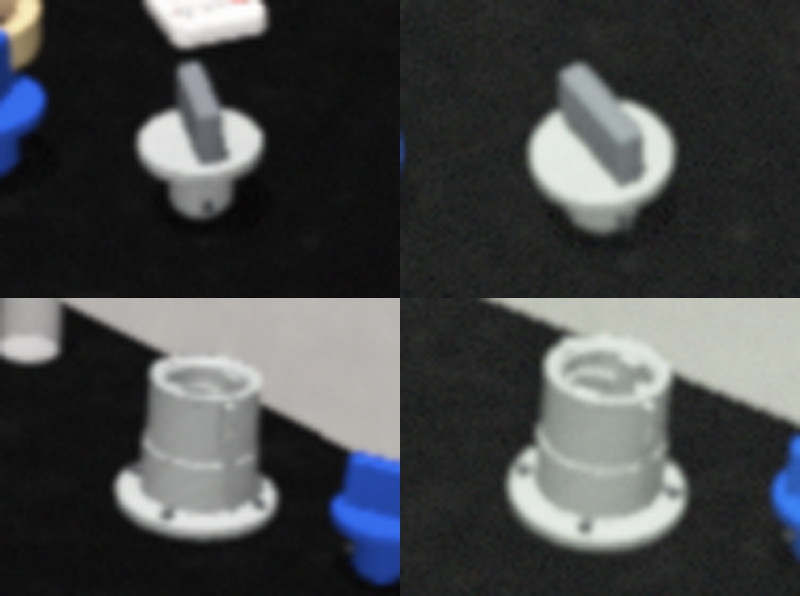

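View pics/wrist0.png

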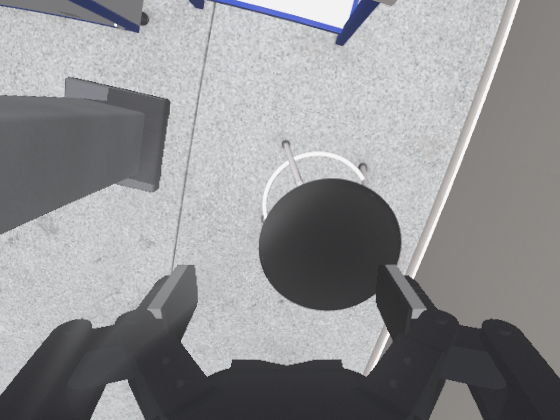

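The crop confirms a grey plug with a steel flange, standing nose-down, and an open canister with a stepped rib near side crop (648,400). Before sweeping the arm I'll check where the incubator is.

```bash
python3 - <<'E'
from h import *
for nm,a,b in[("incTL",(430,66),(408,52)),("incTR",(541,48),(480,20)),("incBL",(420,244),(404,180)),("incback",(312,40),(240,0))]:
    p,e=tri(ray("scene",a),ray("side",b));print(nm,p.round(3),round(e,4))
for n,P in(("scene",[(263,226.4),(346.4,166.3),(261.1,208.5),(264.9,220)]),("side",[(268,251.8),(325.9,153.8),(261.9,233.5),(274.6,249.4)])):
    for p,z in zip(P,(.044,.09,.076,.076)): print(n,onz(n,p,z).round(3))
E
```

```text
incTL [ 0.421 -0.038  0.347] 0.0322
incTR [ 0.37  -0.392  0.349] 0.0639
incBL [ 0.423 -0.183 -0.143] 0.094
incback [ 0.943 -0.108  0.334] 0.0225
scene [0.474 0.376 0.044]
scene [0.54  0.067 0.09 ]
scene [0.498 0.365 0.076]
scene [0.451 0.385 0.076]
side [0.478 0.375 0.044]
side [0.539 0.073 0.09 ]
side [0.498 0.367 0.076]
side [0.453 0.386 0.076]
```

```bash
python3 - <<'E'
import cv2
a=cv2.imread("pics/scene0.png")[20:270,300:560];b=cv2.imread("pics/side0.png")[0:250,220:480]
import numpy as np
cv2.imwrite("pics/c2.png",cv2.resize(np.hstack([a,b]),(800,385)))
E
```

```text
(no output)
```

View pics/c2.png

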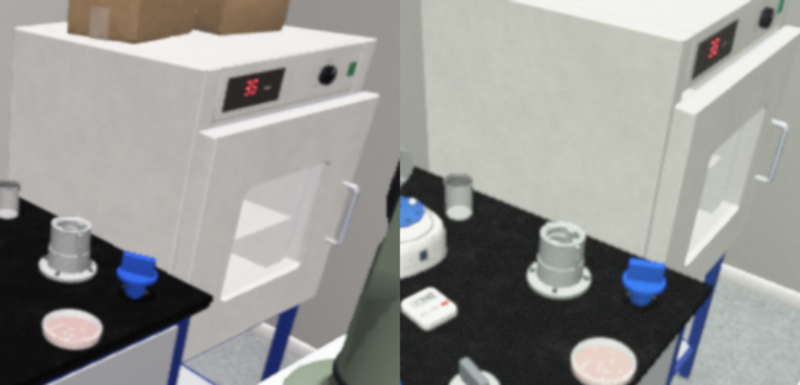

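```bash
python3 - <<'E'
from h import *
for nm,a,b in[("incTL",(435,65.5),(403.5,26)),("doorTL",(432,106),(404,65)),("doorTR",(545,81),(479,18)),("doorBL",(444,215),(408,171)),("handleTop",(527,139),(470,79)),("handleBot",(512,177),(458,117))]:
    p,e=tri(ray("scene",a),ray("side",b));print(nm,p.round(3),round(e,4))
E
```

```text
incTL [ 0.51  -0.192  0.328] 0.0017
doorTL [ 0.493 -0.194  0.229] 0.0116
doorTR [ 0.475 -0.75   0.22 ] 0.0016
doorBL [ 0.452 -0.307 -0.142] 0.0062
handleTop [ 0.424 -0.642  0.057] 0.0049
handleBot [ 0.419 -0.614 -0.074] 0.0087
```

```bash
cat >> h.py <<'E'
def Q(yaw): return R.from_euler('z',yaw)*R.from_quat([1,0,0,0])
def step(p0,q0,p1,q1):
    t=q0.inv().apply(np.array(p1)-p0)*1000; r=(q0.inv()*q1).as_rotvec()
    print("t",t.round(1).tolist(),"r",r.round(4).tolist())
def plan(wps):
    s=manip.observe();p,q=np.array(s['position']),R.from_quat(s['ee_rot'])
    for w in wps:
        q1=Q(w[3]);step(p,q,w[:3],q1);p,q=np.array(w[:3]),q1
E
python3 - <<'E'
from h import *
plan([(.18,-.50,.40,.242),(.36,-.36,.42,.842),(.48,-.13,.42,1.442),(.50,.10,.40,2.042)])
E
```

```text
t [54.6, -96.3, -191.1] r [-0.0008, 0.0, 0.0007]
t [208.3, -92.8, -20.0] r [0.0, 0.0, -0.6]
t [251.5, -63.7, 0.0] r [0.0, 0.0, -0.6]
t [230.7, -9.7, 20.0] r [0.0, 0.0, -0.6]
```

Request:
play_rows(
  gripper=[1,1,1,1,1],
  translation=[
    [11,-19,-38],
    [22,-38,-76],
    [33,-58,-115],
    [44,-77,-153],
    [55,-96,-191],
  ],
  angular=[
    [0,0,0],
    [0,0,0],
    [0,0,0],
    [0,0,0],
    [0,0,0],
  ],
)

```text
time_s: 0.65
position: [0.1806, -0.499, 0.4013]
ee_rot: [0.993, 0.121, -0.0, -0.0]
contact_force: [0.4, 0.2, 0.1]
width: 0.0856
```

Request:
play_rows(
  gripper=[1,1,1,1,1],
  translation=[
    [42,-19,-4],
    [83,-37,-8],
    [125,-56,-12],
    [167,-74,-16],
    [208,-93,-20],
  ],
  angular=[
    [0,0,-0.12],
    [0,0,-0.24],
    [0,0,-0.36],
    [0,0,-0.48],
    [0,0,-0.6],
  ],
)

```text
time_s: 1.15
position: [0.3613, -0.3573, 0.4216]
ee_rot: [0.912, 0.411, 0.0, -0.0]
contact_force: [0.2, -0.7, -0.2]
width: 0.0853
```

Request:
play_rows(
  gripper=[1,1,1,1,1],
  translation=[
    [48,-13,0],
    [96,-26,0],
    [144,-39,0],
    [192,-51,0],
    [240,-64,0],
  ],
  angular=[
    [0,0,-0.12],
    [0,0,-0.24],
    [0,0,-0.36],
    [0,0,-0.48],
    [0,0,-0.6],
  ],
)

```text
time_s: 1.65
position: [0.4724, -0.1333, 0.4218]
ee_rot: [0.748, 0.664, 0.0, -0.0]
contact_force: [1.1, -1.3, -0.4]
width: 0.0855
```

Request:
play_rows(
  gripper=[1,1,1,1,1],
  translation=[
    [46,-2,4],
    [92,-4,8],
    [138,-6,12],
    [184,-8,16],
    [230,-10,20],
  ],
  angular=[
    [0,0,-0.12],
    [0,0,-0.24],
    [0,0,-0.36],
    [0,0,-0.48],
    [0,0,-0.6],
  ],
)

```text
time_s: 2.15
position: [0.4894, 0.098, 0.4019]
ee_rot: [0.516, 0.856, 0.0, 0.0]
contact_force: [1.6, -0.3, -0.1]
width: 0.0854
```

```bash
python3 - <<'E'
from h import *
s=manip.observe();print(s['time_s'],s['position'],R.from_quat(s['ee_rot']).as_matrix()[:,0],s['joints'])
im=manip.capture("wrist");cv2.imwrite("pics/w1.png",im)
np.save("w1.npy",s,allow_pickle=True)
plan([(.49,.30,.33,2.642),(.476,.3755,.2,2.749)])
E
```

```text
2.15 [0.48938745 0.09796286 0.40186316] [-4.67169086e-01  8.84167996e-01 -5.83201114e-06] [ 0.31184022  0.22386549 -0.76715367  1.60002876  0.15754702  1.38122026
  0.01349571]
t [169.8, 94.7, 72.1] r [0.0021, -0.0026, -0.5697]
t [48.5, 59.6, 130.0] r [0.0, 0.0, -0.107]
```

View pics/w1.png

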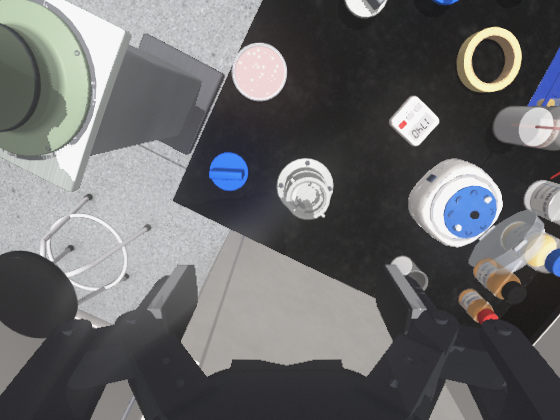

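The wrist view shows the canister at (306,193) with the petri dish, timer and blue plug well clear. I'll move on to the plug and crop the canister rim for its ribs.

Request:
play_rows(
  gripper=[1,1,1,1,1],
  translation=[
    [34,19,14],
    [68,38,28],
    [102,57,43],
    [136,76,57],
    [170,95,72],
  ],
  angular=[
    [0,0,-0.11],
    [0,0,-0.22],
    [0,0,-0.34],
    [0,0,-0.45],
    [0,0,-0.57],
  ],
)

```text
time_s: 2.7
position: [0.49, 0.3017, 0.3294]
ee_rot: [0.245, 0.969, 0.001, -0.001]
contact_force: [0.0, -0.8, -0.1]
width: 0.0853
```

Request:
play_rows(
  gripper=[1,1,1,1,1],
  translation=[
    [10,12,26],
    [20,24,52],
    [30,36,78],
    [40,48,104],
    [48,60,130],
  ],
  angular=[
    [0,0,-0.02],
    [0,0,-0.04],
    [0,0,-0.07],
    [0,0,-0.09],
    [0,0,-0.107],
  ],
)

```text
time_s: 3.2
position: [0.4759, 0.3782, 0.1983]
ee_rot: [0.192, 0.981, 0.001, -0.001]
contact_force: [1.0, 0.7, -0.3]
width: 0.0851
```

```bash
python3 - <<'E'
from h import *
s=manip.observe();print(s['time_s'],s['position'],R.from_quat(s['ee_rot']).as_matrix()[:,0],s['joints'].round(3) if hasattr(s['joints'],'round') else s['joints'])
im=manip.capture("wrist");cv2.imwrite("pics/w2.png",im)
np.save("w2.npy",s,allow_pickle=True)
w=cv2.imread("pics/w1.png")[152:232,266:346]
cv2.imwrite("pics/c3.png",np.hstack([cv2.resize(w,(400,400),interpolation=cv2.INTER_CUBIC),cv2.resize(im[120:320,180:380],(400,400))]))
E
```

```text
3.2 [0.47587936 0.3781695  0.19832741] [-0.92591648  0.37772421  0.00175653] [-0.205  0.633 -0.86   1.63   0.519  1.121 -0.016]
```

View pics/c3.png

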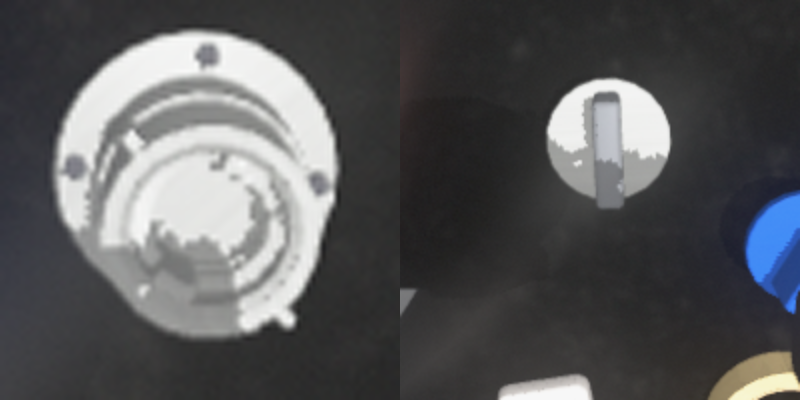

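The canister ribs are at w1 (292.6,179.6) and (323,215.6), with the rim centre near (307.8,198). The plug bar in w2 runs (282.5,170) to (284.5,222.5), with the flange centre near (284.5,189.5).

```bash
python3 - <<'E'
from h import *
a=np.load("w1.npy",allow_pickle=True).item();b=np.load("w2.npy",allow_pickle=True).item()
for z in(.08,.085):
    p,q=onz("wrist",(292.6,179.6),z,a),onz("wrist",(323,215.6),z,a);print(p,q,(p+q)/2,np.linalg.norm(p-q),np.arctan2(*(q-p)[1::-1]))
print("rim",onz("wrist",(307.8,198.2),.09,a))
im=cv2.imread("pics/w2.png")[150:230,240:330].astype(int)
hsv=cv2.cvtColor(im.astype(np.uint8),cv2.COLOR_BGR2HSV)
m=((hsv[...,2]>75)).astype(np.uint8)
c=max(cv2.findContours(m,0,1)[0],key=cv2.contourArea);e=cv2.fitEllipse(cv2.convexHull(c)[:,0]);print(e,cv2.boundingRect(c))
for uv in[(284.5,189.5)]:print("flange",onz("wrist",uv,.044,b))
for uv in[(282.5,170),(284.5,222.5)]:print("bar",onz("wrist",uv,.076,b))
for uv in[(274,189),(315,189)]:print("fl edge",onz("wrist",uv,.044,b))
E
```

```text
[0.51192637 0.07732963 0.08      ] [0.58486017 0.04744256 0.08      ] [0.54839327 0.06238609 0.08      ] 0.0788199009532318 -0.38891190902180733
[0.51133231 0.07823403 0.085     ] [0.5835168  0.04865402 0.085     ] [0.54742456 0.06344403 0.085     ] 0.07801011960494415 -0.38891190902180744
rim [0.5462761  0.06389168 0.09      ]
((43.88877868652344, 40.1324348449707), (61.89960861206055, 65.1390609741211), 178.53115844726562) (13, 8, 63, 67)
flange [0.47819891 0.37581845 0.044     ]
bar [0.45295382 0.3842796  0.076     ]
bar [0.50167671 0.36630553 0.076     ]
fl edge [0.47351276 0.36579247 0.044     ]
fl edge [0.48984564 0.40577211 0.044     ]
```

```bash
python3 - <<'E'
from h import *
plan([(.477,.3755,.11,2.775),(.477,.3755,.063,2.775)])
E
```

```text
t [-4.4, -2.2, 84.4] r [-0.0004, -0.0047, -0.0178]
t [0.0, 0.0, 47.0] r [0.0, 0.0, 0.0]
```

Request:
play_rows(
  gripper=[1,1,1,1,1],
  translation=[
    [-1,-1,20],
    [-2,-1,42],
    [-3,-2,63],
    [-4,-2,84],
    [-4,-2,84],
  ],
  angular=[
    [0,-0.005,-0.018],
    [0,-0.005,-0.018],
    [0,-0.005,-0.018],
    [0,-0.005,-0.018],
    [0,-0.005,-0.018],
  ],
)

```text
time_s: 3.75
position: [0.476, 0.3745, 0.1082]
ee_rot: [0.182, 0.983, -0.002, -0.001]
contact_force: [-0.3, -0.3, -0.3]
width: 0.0857
```

```bash
python3 - <<'E'
from h import *
s=manip.observe();print(s['contact_force'],s['joints'])
plan([(.477,.3755,.063,2.775)])
im=manip.capture("wrist");cv2.imwrite("pics/w3.png",im[60:420])
np.save("w3.npy",s,allow_pickle=True)
E
```

```text
[-0.30902449 -0.33341791 -0.29082015] [-0.24021313  0.73475094 -0.79962045  1.70701115  0.61906205  0.97562489
 -0.07047571]
t [-0.6, 1.5, 45.2] r [-0.0038, -0.0015, -0.0002]
```

View pics/w3.png

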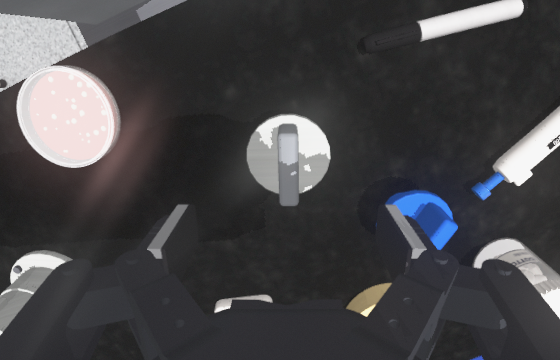

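Plug and bar are centred in line between the jaws, at (288,225) in the full frame. A blue look-alike stands near the right finger, so I'll half close before descending.

Request:
play_rows(
  gripper=[0,0,0,0,0],
  translation=[
    [-0.5,1.5,0],
    [-0.5,1.5,0],
    [-0.5,1.5,10],
    [-0.5,1.5,22],
    [-0.5,1.5,34],
  ],
  angular=[
    [-0.004,-0.0015,0],
    [-0.004,-0.0015,0],
    [-0.004,-0.0015,0],
    [-0.004,-0.0015,0],
    [-0.004,-0.0015,0],
  ],
)

```text
time_s: 4.3
position: [0.4773, 0.3763, 0.0747]
ee_rot: [0.182, 0.983, 0.001, 0.0]
contact_force: [0.1, -0.2, -1.1]
width: 0.0426
```

Request:
play_rows(
  gripper=[0,0,0,-1,-1],
  translation=[
    [0,0,6],
    [0,0,11],
    [0,0,11],
    [0,0,11],
    [0,0,11],
  ],
  angular=[
    [0,0,0],
    [0,0,0],
    [0,0,0],
    [0,0,0],
    [0,0,0],
  ],
)

```text
time_s: 4.8
position: [0.4775, 0.3765, 0.0641]
ee_rot: [0.182, 0.983, 0.001, 0.001]
contact_force: [0.3, 0.8, 0.5]
width: 0.0143
```

Request:
play_rows(
  gripper=[-1,-1,-1,-1,-1],
  translation=[
    [0,0,0],
    [0,0,0],
    [0,0,0],
    [0,0,0],
    [0,0,0],
  ],
  angular=[
    [0,0,0],
    [0,0,0],
    [0,0,0],
    [0,0,0],
    [0,0,0],
  ],
)

```text
time_s: 5.3
position: [0.4775, 0.3765, 0.0642]
ee_rot: [0.182, 0.983, 0.001, 0.001]
contact_force: [0.2, -0.4, -0.4]
width: -0.0001
```

```bash
python3 - <<'E'
from h import *
s=manip.observe();print(s['contact_force'],s['moment'],s['joints'],s['position'],s['width'])
plan([(.477,.3755,.20,2.775),(.50,.25,.24,2.775),(.544,.068,.24,2.756)])
E
```

```text
[ 0.17213896 -0.4426488  -0.41996761] [-0.02368366  0.01042803 -0.02439466] [-0.26515019  0.78940891 -0.76094225  1.73124375  0.67549268  0.89991075
 -0.11260115] [0.47748742 0.37646047 0.06418144] -0.00013464328882021006
t [-0.0, -0.8, -135.8] r [0.0022, 0.001, -0.0002]
t [-66.5, -108.9, -40.0] r [0.0, 0.0, 0.0]
t [-106.3, -154.1, 0.0] r [0.0, 0.0, 0.019]
```

Width is 0, so the jaws closed on nothing. I'll look.

```bash
python3 - <<'E'
from h import *
a=manip.capture("wrist");b=manip.capture("scene");c=manip.capture("side");
cv2.imwrite("pics/c4.png",np.hstack([cv2.resize(a[120:340,180:400],(300,300)),cv2.resize(b[180:270,220:310],(250,300)),cv2.resize(c[190:290,220:320],(250,300))]))
E
```

```text
(no output)
```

View pics/c4.png

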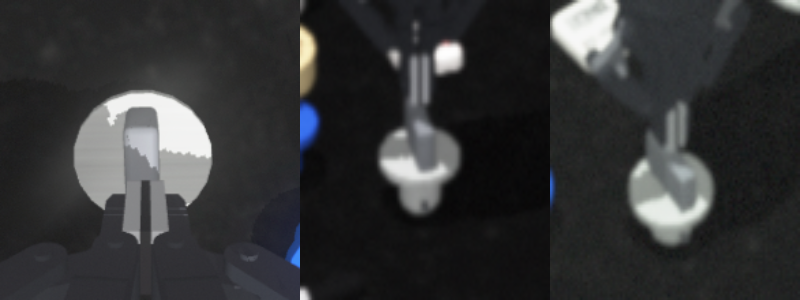

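```bash
python3 - <<'E'
from h import *
print(tri(ray("scene",(262.5,211.5)),ray("side",(272,240))))
plan([])
b=manip.capture("scene");c=manip.capture("side");
f=lambda i,x,y:cv2.resize(i[y:y+60,x:x+80],(400,300),interpolation=cv2.INTER_CUBIC)
cv2.imwrite("pics/c5.png",np.hstack([f(b,225,185),f(c,230,210)]))
E
```

```text
(array([0.4616711 , 0.38312135, 0.09241453]), np.float64(0.0014136699682536478))
```

View pics/c5.png

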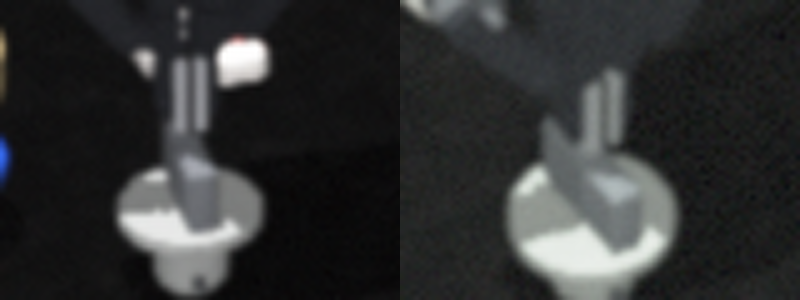

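The fingers are shut above the bar. Three estimates put the tips about 25 mm behind the reported TCP, not 14 mm ahead as the text says. I'll reopen halfway and go lower under the force reading.

Request:
play_rows(
  gripper=[-0.2,-0.2,-0.2,-0.2,-0.2],
  translation=[
    [0,0,0],
    [0,0,0],
    [0,0,0],
    [0,-0.5,0],
    [0,-0.5,10],
  ],
  angular=[
    [0,0,0],
    [0,0,0],
    [0,0,0],
    [0.002,0.001,0],
    [0.002,0.001,0],
  ],
)

```text
time_s: 6.05
position: [0.4778, 0.3764, 0.0547]
ee_rot: [0.182, 0.983, 0.001, 0.001]
contact_force: [-0.1, 0.8, -0.3]
width: 0.034
```

Request:
play_rows(
  gripper=[-0.2,-0.2,-0.2,-0.2,-0.2],
  translation=[
    [0,0,6],
    [0,0,12],
    [0,0,18],
    [0,0,24],
    [0,0,24],
  ],
  angular=[
    [0,0,0],
    [0,0,0],
    [0,0,0],
    [0,0,0],
    [0,0,0],
  ],
)

```text
time_s: 6.55
position: [0.4775, 0.3762, 0.0298]
ee_rot: [0.182, 0.983, 0.0, 0.0]
contact_force: [-0.6, -0.6, 0.1]
width: 0.0341
```

Request:
play_rows(
  gripper=[-1,-1,-1,-1,-1],
  translation=[
    [0,0,0],
    [0,0,0],
    [0,0,0],
    [0,0,0],
    [0,0,0],
  ],
  angular=[
    [0,0,0],
    [0,0,0],
    [0,0,0],
    [0,0,0],
    [0,0,0],
  ],
)

```text
time_s: 7.05
position: [0.4775, 0.3762, 0.0299]
ee_rot: [0.182, 0.983, 0.0, 0.0]
contact_force: [-0.9, -0.2, -1.3]
width: 0.013
```

The jaws stopped at 13 mm, so the bar is gripped. Lifting.

Request:
play_rows(
  gripper=[-1,-1,-1,-1,-1],
  translation=[
    [0,0,0],
    [0,0,-10],
    [0,0,-30],
    [0,0,-60],
    [0,0,-90],
  ],
  angular=[
    [0,0,0],
    [0,0,0],
    [0,0,0],
    [0,0,0],
    [0,0,0],
  ],
)

```text
time_s: 7.55
position: [0.4772, 0.3761, 0.1214]
ee_rot: [0.182, 0.983, 0.0, -0.0]
contact_force: [0.1, -0.0, -2.3]
width: 0.013
```

Request:
play_rows(
  gripper=[-1,-1,-1,-1,-1],
  translation=[
    [0,0,-20],
    [0,0,-40],
    [0,0,-60],
    [0,0,-80],
    [0,0,-80],
  ],
  angular=[
    [0,0,0],
    [0,0,0],
    [0,0,0],
    [0,0,0],
    [0,0,0],
  ],
)

```text
time_s: 8.05
position: [0.4777, 0.377, 0.2044]
ee_rot: [0.182, 0.983, 0.002, 0.001]
contact_force: [-0.6, 0.6, -2.2]
width: 0.0129
```

```bash
python3 - <<'E'
from h import *
s=manip.observe();print(s['contact_force'],s['moment'],s['joints'],s['position'],s['width'])
plan([(.51,.23,.20,2.765),(.544,.068,.20,2.756)])
E
```

```text
[-0.61001442  0.58481569 -2.18665504] [-0.01918481  0.03252158  0.04188512] [-0.19855736  0.62795135 -0.86726781  1.62402692  0.51901032  1.13082022
  0.00744501] [0.47768493 0.37699148 0.20442411] 0.012919505742653164
t [-82.8, -125.7, 4.1] r [0.0037, 0.0018, 0.0103]
t [-91.2, -138.1, 0.0] r [0.0, 0.0, 0.009]
```

Request:
play_rows(
  gripper=[-1,-1,-1,-1,-1],
  translation=[
    [-16,-25,1],
    [-33,-50,2],
    [-50,-75,3],
    [-66,-101,4],
    [-83,-126,4],
  ],
  angular=[
    [0.0037,0.0018,0.01],
    [0.0037,0.0018,0.01],
    [0.0037,0.0018,0.01],
    [0.0037,0.0018,0.01],
    [0.0037,0.0018,0.01],
  ],
)

```text
time_s: 8.55
position: [0.5097, 0.2282, 0.1995]
ee_rot: [0.187, 0.982, -0.0, -0.0]
contact_force: [-0.1, -0.2, -1.9]
width: 0.013
```

Request:
play_rows(
  gripper=[-1,-1,-1,-1,-1],
  translation=[
    [-20,-30,0],
    [-43,-65,0],
    [-66,-100,0],
    [-86,-130,0],
    [-91,-138,0],
  ],
  angular=[
    [0,0,0.009],
    [0,0,0.009],
    [0,0,0.009],
    [0,0,0.009],
    [0,0,0.009],
  ],
)

```text
time_s: 9.05
position: [0.544, 0.0617, 0.1988]
ee_rot: [0.194, 0.981, -0.001, -0.001]
contact_force: [0.7, 0.1, -2.0]
width: 0.0132
```

Request:
play_rows(
  gripper=[-1,-1,-1,-1,-1],
  translation=[
    [0,0,0],
    [0,0,0],
    [0,0,0],
    [0,0,0],
    [0,0,0],
  ],
  angular=[
    [0,0,0],
    [0,0,0],
    [0,0,0],
    [0,0,0],
    [0,0,0],
  ],
)

```text
time_s: 9.55
position: [0.5439, 0.0627, 0.1989]
ee_rot: [0.193, 0.981, -0.001, -0.001]
contact_force: [-0.1, 0.3, -2.8]
width: 0.0127
```

```bash
python3 - <<'E'
from h import *
s=manip.observe();print(s['contact_force'],s['joints'],s['position'],R.from_quat(s['ee_rot']).as_matrix()[:,0])
np.save("w4.npy",s,allow_pickle=True)
a=manip.capture("wrist");b=manip.capture("scene");c=manip.capture("side")
for n,i in zip("abc",(a,b,c)):cv2.imwrite(f"pics/p4{n}.png",i)
f=lambda i,x,y,w,h,W,H:cv2.resize(i[y:y+h,x:x+w],(W,H),interpolation=cv2.INTER_CUBIC)
cv2.imwrite("pics/c6.png",np.vstack([f(a,150,110,300,125,800,333),np.hstack([f(b,300,130,90,60,400,267),f(c,280,110,90,60,400,267)])]))
E
```

```text
[-0.10924849  0.28778664 -2.83642755] [ 0.4019788   0.53929509 -0.87939188  1.78450105  0.47574715  1.04744171
  0.5277428 ] [0.5438759  0.06267683 0.19885481] [-9.25437745e-01  3.78898926e-01  7.63989376e-04]
```

View pics/c6.png

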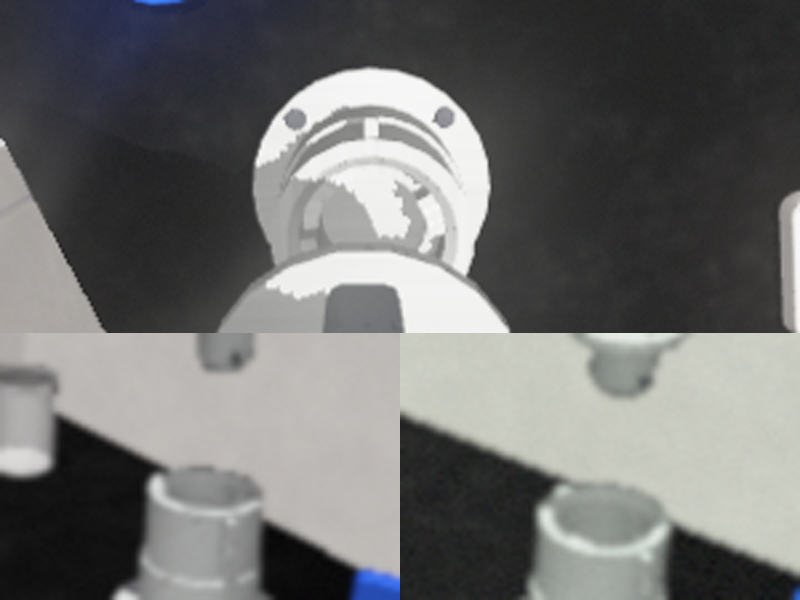

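```bash
python3 - <<'E'
from h import *
s=np.load("w4.npy",allow_pickle=True).item();q=R.from_quat(s['ee_rot']);P=np.array(s['position'])
def tl(p): return (q.inv().apply(p-P)*1000).round(1)
print("nose sc",tl(onz("scene",(350.6,137.2),.169)),"rim sc",tl(onz("scene",(346.1,165.5),.09)))
print("nose sd",tl(onz("side",(330,122.8),.169)),"rim sd",tl(onz("side",(325.7,151.6),.09)))
print("rim +x edge (35,0)",tl(onz("wrist",(289.1,161.8),.09,s)))
print("foot +x edge (52,0)",tl(onz("wrist",(289.2,135.5),.008,s)))
print("rib (~38,0)",tl(onz("wrist",(289.1,158),.083,s)))
E
```

```text
nose sc [-3.2 -4.7 29.9] rim sc [  0.2   2.  108.9]
nose sd [ 3.   0.1 29.9] rim sd [  0.4   2.7 108.8]
rim +x edge (35,0) [ 33.1   2.7 108.9]
foot +x edge (52,0) [ 49.8   3.5 190.9]
rib (~38,0) [ 35.4   2.8 115.9]
```

The ribs line up with the tool x axis: rib at wrist crop (371,128) and canister axis at column 371. The canister centre is about (-0.7,+2.6) mm from the TCP in tool axes. Lowering until the nose is just inside the mouth.

Request:
play_rows(
  gripper=[-1,-1,-1,-1,-1],
  translation=[
    [-0.7,2.6,15],
    [-0.7,2.6,35],
    [-0.7,2.6,55],
    [-0.7,2.6,70],
    [-0.7,2.6,80],
  ],
  angular=[
    [0,0,0],
    [0,0,0],
    [0,0,0],
    [0,0,0],
    [0,0,0],
  ],
)

```text
time_s: 10.2
position: [0.545, 0.0642, 0.1171]
ee_rot: [0.193, 0.981, -0.001, -0.001]
contact_force: [0.8, -0.4, -2.4]
width: 0.0131
```

Request:
play_rows(
  gripper=[-1,-1,-1,-1,-1],
  translation=[
    [0,0,2],
    [0,0,4],
    [0,0,6],
    [0,0,8],
    [0,0,8],
  ],
  angular=[
    [0,0,0],
    [0,0,0],
    [0,0,0],
    [0,0,0],
    [0,0,0],
  ],
)

```text
time_s: 10.7
position: [0.545, 0.0641, 0.1092]
ee_rot: [0.193, 0.981, -0.001, -0.001]
contact_force: [0.1, -0.6, -2.7]
width: 0.0129
```

```bash
cat >> h.py <<'E'
def st():
    s=manip.observe();Rm=R.from_quat(s['ee_rot']).as_matrix()
    print(s['time_s'],"P",np.round(s['position'],4),"F",np.round(s['contact_force'],1),"M",np.round(s['moment'],2),"yaw",np.arctan2(Rm[1,0],Rm[0,0]).round(4),"tilt",Rm[:2,2].round(4),"w",round(s['width'],4),"j",np.round(s['joints'],2))
E
python3 -c "
from h import *
st();plan([(.5439,.0627,.09,2.753)])"
```

```text
10.7 P [0.545  0.0641 0.1092] F [ 0.1 -0.6 -2.7] M [-0.02  0.    0.03] yaw 2.7524 tilt [-0.0029 -0.0022] w 0.0129 j [ 0.34  0.65 -0.8   1.86  0.6   0.89  0.43]
t [0.5, -1.7, 19.2] r [-0.0031, -0.0018, -0.0006]
```

Request:
play_rows(
  gripper=[-1,-1,-1,-1,-1],
  translation=[
    [0,0.8,2],
    [0,0.8,4],
    [0,0.8,6],
    [0,0.8,7],
    [0,0.8,8],
  ],
  angular=[
    [-0.003,-0.002,0],
    [-0.003,-0.002,0],
    [-0.003,-0.002,0],
    [-0.003,-0.002,0],
    [-0.003,-0.002,0],
  ],
)

```text
time_s: 11.2
position: [0.5453, 0.0648, 0.1011]
ee_rot: [0.193, 0.981, -0.0, 0.0]
contact_force: [0.3, -0.3, -2.9]
width: 0.0129
```

Request:
play_rows(
  gripper=[-1,-1,-1,-1,-1],
  translation=[
    [0,0,0.7],
    [0,0,1.4],
    [0,0,2],
    [0,0,2],
    [0,0,2],
  ],
  angular=[
    [0,0,0],
    [0,0,0],
    [0,0,0],
    [0,0,0],
    [0,0,0],
  ],
)

```text
time_s: 11.7
position: [0.5453, 0.0649, 0.0991]
ee_rot: [0.193, 0.981, -0.0, 0.0]
contact_force: [-0.4, -0.2, -2.5]
width: 0.0129
```

```bash
python3 -c "
from h import *
st()"
```

```text
11.7 P [0.5453 0.0649 0.0991] F [-0.4 -0.2 -2.5] M [ 0.06 -0.    0.01] yaw 2.7524 tilt [ 0.0001 -0.0001] w 0.0129 j [ 0.33  0.67 -0.79  1.87  0.61  0.87  0.41]
```

Request:
play_rows(
  gripper=[-1,-1,-1,-1,-1],
  translation=[
    [0,0,0.5],
    [0,0,1],
    [0,0,1.5],
    [0,0,1.5],
    [0,0,1.5],
  ],
  angular=[
    [0,0,0],
    [0,0,0],
    [0,0,0],
    [0,0,0],
    [0,0,0],
  ],
)

```text
time_s: 12.2
position: [0.5453, 0.0648, 0.0976]
ee_rot: [0.193, 0.981, -0.0, 0.0]
contact_force: [0.0, 0.8, -2.8]
width: 0.0127
```

Request:
play_rows(
  gripper=[-1,-1,-1,-1,-1],
  translation=[
    [0,0,0.5],
    [0,0,1],
    [0,0,1.5],
    [0,0,1.5],
    [0,0,1.5],
  ],
  angular=[
    [0,0,0],
    [0,0,0],
    [0,0,0],
    [0,0,0],
    [0,0,0],
  ],
)

```text
time_s: 12.7
position: [0.5453, 0.0649, 0.0961]
ee_rot: [0.193, 0.981, -0.0, 0.0]
contact_force: [-0.2, -0.0, -1.2]
width: 0.0129
```

Request:
play_rows(
  gripper=[-1,-1,-1,-1,-1],
  translation=[
    [0,0,0.3],
    [0,0,0.6],
    [0,0,0.6],
    [0,0,0.6],
    [0,0,0.6],
  ],
  angular=[
    [0,0,0],
    [0,0,0],
    [0,0,0],
    [0,0,0],
    [0,0,0],
  ],
)

```text
time_s: 13.2
position: [0.5454, 0.0649, 0.0956]
ee_rot: [0.193, 0.981, -0.0, 0.0]
contact_force: [-0.8, -0.7, 1.6]
width: 0.013
```

```bash
python3 -c "
from h import *
st()"
```

```text
13.2 P [0.5454 0.0649 0.0956] F [-0.8 -0.7  1.6] M [-0.06  0.13  0.02] yaw 2.7525 tilt [ 0.0002 -0.0001] w 0.013 j [ 0.33  0.67 -0.79  1.87  0.62  0.86  0.41]
```

Contact at about 4 N with the flange underside 11.6 mm above the rim, which is in range. Now I'll back off anticlockwise in small steps, rising 5 mm per rad.

Request:
play_rows(
  gripper=[-1,-1,-1,-1,-1],
  translation=[
    [0,0,-0.1],
    [0,0,-0.2],
    [0,0,-0.3],
    [0,0,-0.4],
    [0,0,-0.4],
  ],
  angular=[
    [0,0,-0.025],
    [0,0,-0.05],
    [0,0,-0.075],
    [0,0,-0.1],
    [0,0,-0.1],
  ],
)

```text
time_s: 13.7
position: [0.5454, 0.0648, 0.096]
ee_rot: [0.143, 0.99, 0.0, 0.0]
contact_force: [-0.2, -1.2, 2.9]
width: 0.0129
```

```bash
python3 -c "
from h import *
st()"
```

```text
13.7 P [0.5454 0.0648 0.096 ] F [-0.2 -1.2  2.9] M [-0.29  0.13 -0.  ] yaw 2.8537 tilt [ 0.0003 -0.    ] w 0.0129 j [ 0.34  0.68 -0.81  1.87  0.63  0.87  0.5 ]
```

Force is steady at about 5 N of press. I'll go on with a rise of 0.5 mm per 0.1 rad.

Request:
play_rows(
  gripper=[-1,-1,-1,-1,-1],
  translation=[
    [0,0,-0.1],
    [0,0,-0.2],
    [0,0,-0.35],
    [0,0,-0.5],
    [0,0,-0.5],
  ],
  angular=[
    [0,0,-0.025],
    [0,0,-0.05],
    [0,0,-0.075],
    [0,0,-0.1],
    [0,0,-0.1],
  ],
)

```text
time_s: 14.2
position: [0.5455, 0.0648, 0.0965]
ee_rot: [0.093, 0.996, 0.0, 0.0]
contact_force: [-0.6, -1.1, 2.9]
width: 0.0126
```

```bash
python3 -c "
from h import *
st()"
```

```text
14.2 P [0.5455 0.0648 0.0965] F [-0.6 -1.1  2.9] M [-0.18 -0.01 -0.01] yaw 2.9551 tilt [0.0003 0.0001] w 0.0126 j [ 0.36  0.69 -0.84  1.87  0.65  0.89  0.58]
```

Request:
play_rows(
  gripper=[-1,-1,-1,-1,-1],
  translation=[
    [0,0,-0.1],
    [0,0,-0.2],
    [0,0,-0.35],
    [0,0,-0.5],
    [0,0,-0.5],
  ],
  angular=[
    [0,0,-0.025],
    [0,0,-0.05],
    [0,0,-0.075],
    [0,0,-0.1],
    [0,0,-0.1],
  ],
)

```text
time_s: 14.7
position: [0.5455, 0.0648, 0.0971]
ee_rot: [0.043, 0.999, 0.0, 0.0]
contact_force: [-1.2, -1.6, 2.7]
width: 0.0133
```

Request:
play_rows(
  gripper=[-1,-1,-1,-1,-1],
  translation=[
    [0,0,-0.1],
    [0,0,-0.2],
    [0,0,-0.35],
    [0,0,-0.5],
    [0,0,-0.5],
  ],
  angular=[
    [0,0,-0.025],
    [0,0,-0.05],
    [0,0,-0.075],
    [0,0,-0.1],
    [0,0,-0.1],
  ],
)

```text
time_s: 15.2
position: [0.5455, 0.0649, 0.0976]
ee_rot: [-0.008, 1.0, 0.0, 0.0]
contact_force: [0.5, -1.0, 1.9]
width: 0.0126
```

Request:
play_rows(
  gripper=[-1,-1,-1,-1,-1],
  translation=[
    [0,0,-0.1],
    [0,0,-0.2],
    [0,0,-0.3],
    [0,0,-0.4],
    [0,0,-0.4],
  ],
  angular=[
    [0,0,-0.025],
    [0,0,-0.05],
    [0,0,-0.075],
    [0,0,-0.1],
    [0,0,-0.1],
  ],
)

```text
time_s: 15.7
position: [0.5456, 0.0648, 0.098]
ee_rot: [-0.059, 0.998, 0.0, 0.0]
contact_force: [-0.6, -2.7, 5.4]
width: 0.0128
```

Request:
play_rows(
  gripper=[-1,-1,-1,-1,-1],
  translation=[
    [0,0,-0.2],
    [0,0,-0.35],
    [0,0,-0.5],
    [0,0,-0.6],
    [0,0,-0.6],
  ],
  angular=[
    [0,0,-0.025],
    [0,0,-0.05],
    [0,0,-0.075],
    [0,0,-0.1],
    [0,0,-0.1],
  ],
)

```text
time_s: 16.2
position: [0.5456, 0.0649, 0.0986]
ee_rot: [-0.109, 0.994, 0.0, 0.0]
contact_force: [-0.0, -1.8, 1.7]
width: 0.0129
```

Request:
play_rows(
  gripper=[-1,-1,-1,-1,-1],
  translation=[
    [0,0,-0.1],
    [0,0,-0.2],
    [0,0,-0.35],
    [0,0,-0.5],
    [0,0,-0.5],
  ],
  angular=[
    [0,0,-0.025],
    [0,0,-0.05],
    [0,0,-0.075],
    [0,0,-0.1],
    [0,0,-0.1],
  ],
)

```text
time_s: 16.7
position: [0.5456, 0.0649, 0.0991]
ee_rot: [-0.16, 0.987, 0.0, 0.0]
contact_force: [1.2, -2.0, 3.3]
width: 0.013
```

```bash
python3 -c "
from h import *
st()"
```

```text
16.7 P [0.5456 0.0649 0.0991] F [ 1.2 -2.   3.3] M [-0.44 -0.1  -0.02] yaw -2.8212 tilt [0.0005 0.0008] w 0.013 j [ 0.43  0.73 -0.95  1.86  0.73  0.95  1.03]
```

Request:
play_rows(
  gripper=[-1,-1,-1,-1,-1],
  translation=[
    [0,0,-0.1],
    [0,0,-0.2],
    [0,0,-0.35],
    [0,0,-0.5],
    [0,0,-0.5],
  ],
  angular=[
    [0,0,-0.025],
    [0,0,-0.05],
    [0,0,-0.075],
    [0,0,-0.1],
    [0,0,-0.1],
  ],
)

```text
time_s: 17.2
position: [0.5456, 0.065, 0.0996]
ee_rot: [-0.209, 0.978, 0.0, 0.0]
contact_force: [0.6, -1.0, 1.1]
width: 0.0128
```

Request:
play_rows(
  gripper=[-1,-1,-1,-1,-1],
  translation=[
    [0,0,-0.1],
    [0,0,-0.2],
    [0,0,-0.3],
    [0,0,-0.3],
    [0,0,-0.3],
  ],
  angular=[
    [0,0,-0.025],
    [0,0,-0.05],
    [0,0,-0.075],
    [0,0,-0.1],
    [0,0,-0.1],
  ],
)

```text
time_s: 17.7
position: [0.5457, 0.065, 0.1]
ee_rot: [-0.259, 0.966, 0.0, 0.0]
contact_force: [1.5, -2.8, 4.1]
width: 0.0128
```

Request:
play_rows(
  gripper=[-1,-1,-1,-1,-1],
  translation=[
    [0,0,-0.1],
    [0,0,-0.3],
    [0,0,-0.4],
    [0,0,-0.5],
    [0,0,-0.5],
  ],
  angular=[
    [0,0,-0.025],
    [0,0,-0.05],
    [0,0,-0.075],
    [0,0,-0.1],
    [0,0,-0.1],
  ],
)

```text
time_s: 18.2
position: [0.5454, 0.0651, 0.1003]
ee_rot: [-0.307, 0.952, 0.001, 0.0]
contact_force: [0.9, 0.6, -1.4]
width: 0.0126
```

The press vanished at 1.0 rad, so this is probably the thread start. I'll probe down gently without turning.

Request:
play_rows(
  gripper=[-1,-1,-1,-1,-1],
  translation=[
    [0,0,0.4],
    [0,0,0.8],
    [0,0,1.2],
    [0,0,1.2],
    [0,0,1.2],
  ],
  angular=[
    [0,0,0],
    [0,0,0],
    [0,0,0],
    [0,0,0],
    [0,0,0],
  ],
)

```text
time_s: 18.7
position: [0.5456, 0.0652, 0.0993]
ee_rot: [-0.307, 0.952, 0.001, 0.0]
contact_force: [0.2, -0.0, 5.7]
width: 0.0132
```

```bash
python3 -c "
from h import *
st()"
```

```text
18.7 P [0.5456 0.0652 0.0993] F [ 0.2 -0.   5.7] M [-0.16  0.22  0.06] yaw -2.517 tilt [0.0004 0.0013] w 0.0132 j [ 0.46  0.76 -1.02  1.86  0.78  0.98  1.29]
```

Request:
play_rows(
  gripper=[-1,-1,-1,-1,-1],
  translation=[
    [0,0,0],
    [0,0,0],
    [0,0,0],
    [0,0,0],
    [0,0,0],
  ],
  angular=[
    [0,0,-0.015],
    [0,0,-0.03],
    [0,0,-0.045],
    [0,0,-0.06],
    [0,0,-0.06],
  ],
)

```text
time_s: 19.2
position: [0.5455, 0.0652, 0.0992]
ee_rot: [-0.336, 0.942, 0.001, 0.0]
contact_force: [-0.4, -0.2, -0.2]
width: 0.013
```

```bash
python3 -c "
from h import *
st()"
```

```text
19.2 P [0.5455 0.0652 0.0992] F [-0.4 -0.2 -0.2] M [ 0.1  -0.02  0.09] yaw -2.4561 tilt [0.0001 0.0014] w 0.013 j [ 0.47  0.77 -1.03  1.86  0.79  0.99  1.34]
```

Request:
play_rows(
  gripper=[-1,-1,-1,-1,-1],
  translation=[
    [0,0,0.3],
    [0,0,0.7],
    [0,0,1.0],
    [0,0,1.0],
    [0,0,1.0],
  ],
  angular=[
    [0,0,-0.01],
    [0,0,-0.02],
    [0,0,-0.03],
    [0,0,-0.04],
    [0,0,-0.04],
  ],
)

```text
time_s: 19.7
position: [0.5455, 0.0651, 0.0981]
ee_rot: [-0.355, 0.935, 0.001, 0.0]
contact_force: [0.6, -0.0, -1.6]
width: 0.013
```

```bash
python3 -c "
from h import *
st()"
```

```text
19.7 P [0.5455 0.0651 0.0981] F [ 0.6 -0.  -1.6] M [-0.02 -0.24 -0.02] yaw -2.4157 tilt [0.0002 0.0014] w 0.013 j [ 0.48  0.77 -1.04  1.86  0.8   0.99  1.38]
```

Request:
play_rows(
  gripper=[-1,-1,-1,-1,-1],
  translation=[
    [0,0,0.5],
    [0,0,1.0],
    [0,0,1.5],
    [0,0,1.5],
    [0,0,1.5],
  ],
  angular=[
    [0,0,0],
    [0,0,0],
    [0,0,0],
    [0,0,0],
    [0,0,0],
  ],
)

```text
time_s: 20.2
position: [0.5456, 0.0653, 0.0966]
ee_rot: [-0.355, 0.935, 0.001, 0.0]
contact_force: [1.1, 0.7, 1.5]
width: 0.0131
```

Request:
play_rows(
  gripper=[-1,-1,-1,-1,-1],
  translation=[
    [0,0,0],
    [0,0,0.4],
    [0,0,0.8],
    [0,0,1.2],
    [0,0,1.2],
  ],
  angular=[
    [0,0,-0.02],
    [0,0,-0.04],
    [0,0,-0.04],
    [0,0,-0.04],
    [0,0,-0.04],
  ],
)

```text
time_s: 20.7
position: [0.5455, 0.0651, 0.0953]
ee_rot: [-0.374, 0.928, 0.001, 0.0]
contact_force: [0.2, -1.1, -1.1]
width: 0.0126
```

```bash
python3 -c "
from h import *
st()"
```

```text
20.7 P [0.5455 0.0651 0.0953] F [ 0.2 -1.1 -1.1] M [-0.18 -0.05  0.05] yaw -2.3758 tilt [0.     0.0014] w 0.0126 j [ 0.48  0.78 -1.04  1.86  0.81  0.99  1.41]
```

Request:
play_rows(
  gripper=[-1,-1,-1,-1,-1],
  translation=[
    [0,0,0.6],
    [0,0,1.2],
    [0,0,1.8],
    [0,0,2.4],
    [0,0,2.4],
  ],
  angular=[
    [0,0,0],
    [0,0,0],
    [0,0,0],
    [0,0,0],
    [0,0,0],
  ],
)

```text
time_s: 21.2
position: [0.5453, 0.0651, 0.0927]
ee_rot: [-0.374, 0.928, 0.001, 0.0]
contact_force: [0.6, -0.4, -3.1]
width: 0.0133
```

Request:
play_rows(
  gripper=[-1,-1,-1,-1,-1],
  translation=[
    [0,0,0.4],
    [0,0,0.8],
    [0,0,1.0],
    [0,0,1.0],
    [0,0,1.0],
  ],
  angular=[
    [0,0,0],
    [0,0,0],
    [0,0,0],
    [0,0,0],
    [0,0,0],
  ],
)

```text
time_s: 21.7
position: [0.5453, 0.065, 0.0917]
ee_rot: [-0.374, 0.928, 0.001, 0.0]
contact_force: [-0.7, -0.3, -1.9]
width: 0.0128
```

```bash
python3 -c "
from h import *
st()"
```

```text
21.7 P [0.5453 0.065  0.0917] F [-0.7 -0.3 -1.9] M [-0.03 -0.    0.02] yaw -2.3759 tilt [-0.0004  0.0014] w 0.0128 j [ 0.47  0.78 -1.04  1.87  0.81  0.99  1.41]
```

It has dropped about 8.5 mm freely. Continuing down in 1 mm steps to the floor of the drop.

Request:
play_rows(
  gripper=[-1,-1,-1,-1,-1],
  translation=[
    [0,0,0.3],
    [0,0,0.6],
    [0,0,1.0],
    [0,0,1.0],
    [0,0,1.0],
  ],
  angular=[
    [0,0,0],
    [0,0,0],
    [0,0,0],
    [0,0,0],
    [0,0,0],
  ],
)

```text
time_s: 22.2
position: [0.5453, 0.0651, 0.0907]
ee_rot: [-0.374, 0.928, 0.001, 0.0]
contact_force: [-0.0, -0.4, -2.9]
width: 0.0128
```

```bash
python3 -c "
from h import *
st()"
```

```text
22.2 P [0.5453 0.0651 0.0907] F [-0.  -0.4 -2.9] M [0.03 0.02 0.04] yaw -2.3758 tilt [-0.0004  0.0014] w 0.0128 j [ 0.47  0.79 -1.04  1.87  0.82  0.99  1.41]
```

Request:
play_rows(
  gripper=[-1,-1,-1,-1,-1],
  translation=[
    [0,0,0.3],
    [0,0,0.6],
    [0,0,0.9],
    [0,0,0.9],
    [0,0,0.9],
  ],
  angular=[
    [0,0,0],
    [0,0,0],
    [0,0,0],
    [0,0,0],
    [0,0,0],
  ],
)

```text
time_s: 22.7
position: [0.5453, 0.0651, 0.0898]
ee_rot: [-0.374, 0.928, 0.001, 0.0]
contact_force: [0.6, 0.3, -2.3]
width: 0.0126
```

Request:
play_rows(
  gripper=[-1,-1,-1,-1,-1],
  translation=[
    [0,0,0.3],
    [0,0,0.6],
    [0,0,0.9],
    [0,0,0.9],
    [0,0,0.9],
  ],
  angular=[
    [0,0,0],
    [0,0,0],
    [0,0,0],
    [0,0,0],
    [0,0,0],
  ],
)

```text
time_s: 23.2
position: [0.5454, 0.0651, 0.0892]
ee_rot: [-0.374, 0.928, 0.001, 0.0]
contact_force: [-2.8, -0.6, 5.4]
width: 0.0129
```

The plug has reached the floor of the drop with the flange about 5.2 mm above the rim, as expected. Now clockwise, following down 5 mm per rad.

Request:
play_rows(
  gripper=[-1,-1,-1,-1,-1],
  translation=[
    [0,0,0.1],
    [0,0,0.2],
    [0,0,0.35],
    [0,0,0.5],
    [0,0,0.5],
  ],
  angular=[
    [0,0,0.025],
    [0,0,0.05],
    [0,0,0.075],
    [0,0,0.1],
    [0,0,0.1],
  ],
)

```text
time_s: 23.7
position: [0.5456, 0.0652, 0.0887]
ee_rot: [-0.326, 0.945, 0.001, 0.0]
contact_force: [-0.3, 1.3, 2.0]
width: 0.0129
```

```bash
python3 -c "
from h import *
st()"
```

```text
23.7 P [0.5456 0.0652 0.0887] F [-0.3  1.3  2. ] M [ 0.32  0.02 -0.02] yaw -2.477 tilt [0.0003 0.0013] w 0.0129 j [ 0.46  0.78 -1.01  1.87  0.8   0.97  1.31]
```

Request:
play_rows(
  gripper=[-1,-1,-1,-1,-1],
  translation=[
    [0,0,0.2],
    [0,0,0.4],
    [0,0,0.6],
    [0,0,0.75],
    [0,0,0.75],
  ],
  angular=[
    [0,0,0.04],
    [0,0,0.08],
    [0,0,0.12],
    [0,0,0.15],
    [0,0,0.15],
  ],
)

```text
time_s: 24.2
position: [0.5457, 0.0652, 0.088]
ee_rot: [-0.254, 0.967, 0.0, 0.0]
contact_force: [0.4, 1.5, 1.3]
width: 0.013
```

```bash
python3 -c "
from h import *
st()"
```

```text
24.2 P [0.5457 0.0652 0.088 ] F [0.4 1.5 1.3] M [ 0.29 -0.09 -0.02] yaw -2.6276 tilt [0.0006 0.0011] w 0.013 j [ 0.44  0.76 -0.98  1.87  0.78  0.95  1.18]
```

It runs smoothly. Continuing with a touch more press.

Request:
play_rows(
  gripper=[-1,-1,-1,-1,-1],
  translation=[
    [0,0,0.2],
    [0,0,0.4],
    [0,0,0.6],
    [0,0,0.85],
    [0,0,0.85],
  ],
  angular=[
    [0,0,0.04],
    [0,0,0.08],
    [0,0,0.12],
    [0,0,0.15],
    [0,0,0.15],
  ],
)

```text
time_s: 24.7
position: [0.5458, 0.0652, 0.0872]
ee_rot: [-0.181, 0.983, 0.0, 0.0]
contact_force: [-0.2, 0.8, 3.1]
width: 0.0128
```

Request:
play_rows(
  gripper=[-1,-1,-1,-1,-1],
  translation=[
    [0,0,0.2],
    [0,0,0.4],
    [0,0,0.6],
    [0,0,0.75],
    [0,0,0.75],
  ],
  angular=[
    [0,0,0.04],
    [0,0,0.08],
    [0,0,0.12],
    [0,0,0.15],
    [0,0,0.15],
  ],
)

```text
time_s: 25.2
position: [0.5459, 0.0651, 0.0865]
ee_rot: [-0.107, 0.994, 0.0, 0.001]
contact_force: [1.2, 1.0, 2.3]
width: 0.0126
```

```bash
python3 -c "
from h import *
st()"
```

```text
25.2 P [0.5459 0.0651 0.0865] F [1.2 1.  2.3] M [ 0.33 -0.08  0.  ] yaw -2.9276 tilt [0.0009 0.0008] w 0.0126 j [ 0.4   0.74 -0.92  1.87  0.74  0.91  0.92]
```

Request:
play_rows(
  gripper=[-1,-1,-1,-1,-1],
  translation=[
    [0,0,0.2],
    [0,0,0.4],
    [0,0,0.6],
    [0,0,0.8],
    [0,0,0.8],
  ],
  angular=[
    [0,0,0.04],
    [0,0,0.08],
    [0,0,0.12],
    [0,0,0.15],
    [0,0,0.15],
  ],
)

```text
time_s: 25.7
position: [0.5459, 0.065, 0.0857]
ee_rot: [-0.032, 0.999, 0.0, 0.001]
contact_force: [-0.2, 1.8, 2.9]
width: 0.013
```

Request:
play_rows(
  gripper=[-1,-1,-1,-1,-1],
  translation=[
    [0,0,0.2],
    [0,0,0.4],
    [0,0,0.6],
    [0,0,0.75],
    [0,0,0.75],
  ],
  angular=[
    [0,0,0.04],
    [0,0,0.08],
    [0,0,0.12],
    [0,0,0.15],
    [0,0,0.15],
  ],
)

```text
time_s: 26.2
position: [0.546, 0.065, 0.085]
ee_rot: [0.043, 0.999, 0.0, 0.001]
contact_force: [-0.2, 1.4, 2.9]
width: 0.0128
```

```bash
python3 -c "
from h import *
st()"
```

```text
26.2 P [0.546 0.065 0.085] F [-0.2  1.4  2.9] M [ 0.42 -0.13 -0.01] yaw 3.0559 tilt [0.0012 0.0004] w 0.0128 j [ 0.36  0.71 -0.85  1.87  0.69  0.88  0.66]
```

Turned 0.85 rad. I'll use smaller steps now, watching force and moment.

Request:
play_rows(
  gripper=[-1,-1,-1,-1,-1],
  translation=[
    [0,0,0.1],
    [0,0,0.2],
    [0,0,0.35],
    [0,0,0.5],
    [0,0,0.5],
  ],
  angular=[
    [0,0,0.025],
    [0,0,0.05],
    [0,0,0.075],
    [0,0,0.1],
    [0,0,0.1],
  ],
)

```text
time_s: 26.7
position: [0.5459, 0.0649, 0.0845]
ee_rot: [0.093, 0.996, 0.0, 0.001]
contact_force: [-0.2, 0.9, 2.0]
width: 0.0127
```

```bash
python3 -c "
from h import *
st()"
```

```text
26.7 P [0.5459 0.0649 0.0845] F [-0.2  0.9  2. ] M [ 0.17 -0.18 -0.05] yaw 2.9546 tilt [0.0011 0.0001] w 0.0127 j [ 0.35  0.7  -0.82  1.87  0.67  0.87  0.57]
```

Request:
play_rows(
  gripper=[-1,-1,-1,-1,-1],
  translation=[
    [0,0,0.1],
    [0,0,0.25],
    [0,0,0.4],
    [0,0,0.5],
    [0,0,0.5],
  ],
  angular=[
    [0,0,0.025],
    [0,0,0.05],
    [0,0,0.075],
    [0,0,0.1],
    [0,0,0.1],
  ],
)

```text
time_s: 27.2
position: [0.546, 0.0649, 0.084]
ee_rot: [0.144, 0.99, 0.0, 0.001]
contact_force: [0.3, 1.5, 2.7]
width: 0.0131
```

```bash
python3 -c "
from h import *
st()"
```

```text
27.2 P [0.546  0.0649 0.084 ] F [0.3 1.5 2.7] M [ 0.35 -0.15  0.02] yaw 2.8533 tilt [ 0.0012 -0.0001] w 0.0131 j [ 0.33  0.69 -0.8   1.88  0.65  0.85  0.48]
```

Request:
play_rows(
  gripper=[-1,-1,-1,-1,-1],
  translation=[
    [0,0,0.1],
    [0,0,0.25],
    [0,0,0.4],
    [0,0,0.5],
    [0,0,0.5],
  ],
  angular=[
    [0,0,0.025],
    [0,0,0.05],
    [0,0,0.075],
    [0,0,0.1],
    [0,0,0.1],
  ],
)

```text
time_s: 27.7
position: [0.546, 0.0652, 0.0838]
ee_rot: [0.194, 0.981, 0.0, 0.001]
contact_force: [-2.1, 2.4, 9.5]
width: 0.0129
```

```bash
python3 -c "
from h import *
st()"
```

```text
27.7 P [0.546  0.0652 0.0838] F [-2.1  2.4  9.5] M [0.64 0.37 0.1 ] yaw 2.7515 tilt [0.0015 0.0001] w 0.0129 j [ 0.32  0.69 -0.78  1.88  0.64  0.84  0.39]
```

The press jumped and the descent stopped at TCP z 0.0838, so the flange is meeting the rim. One small turn without further push will confirm it.

Request:
play_rows(
  gripper=[-1,-1,-1,-1,-1],
  translation=[
    [0,0,0],
    [0,0,0],
    [0,0,0],
    [0,0,0],
    [0,0,0],
  ],
  angular=[
    [0,0,0.015],
    [0,0,0.03],
    [0,0,0.05],
    [0,0,0.05],
    [0,0,0.05],
  ],
)

```text
time_s: 28.2
position: [0.5458, 0.0654, 0.0838]
ee_rot: [0.219, 0.976, 0.0, 0.001]
contact_force: [-1.4, 3.3, 5.8]
width: 0.0129
```

```bash
python3 - <<'E'
from h import *
st()
b=manip.capture("scene");c=manip.capture("side")
f=lambda i,x,y:cv2.resize(i[y:y+60,x:x+80],(400,300),interpolation=cv2.INTER_CUBIC)
cv2.imwrite("pics/c7.png",np.hstack([f(b,305,140),f(c,285,125)]))
E
```

```text
28.2 P [0.5458 0.0654 0.0838] F [-1.4  3.3  5.8] M [0.69 0.32 0.02] yaw 2.7005 tilt [0.0012 0.0002] w 0.0129 j [ 0.31  0.68 -0.76  1.88  0.63  0.84  0.35]
```

View pics/c7.png

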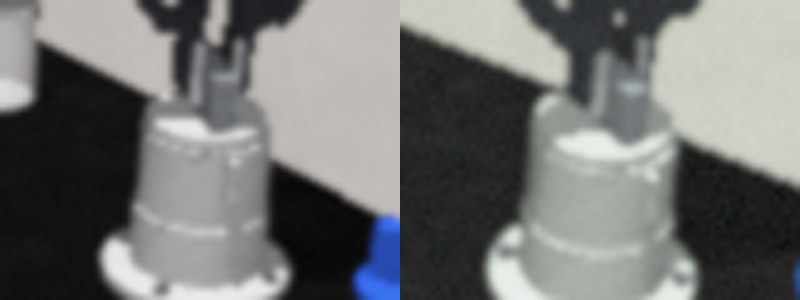

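Both views show the flange down on the rim. One more slight snug turn, watching the torque.

Request:
play_rows(
  gripper=[-1,-1,-1,-1,-1],
  translation=[
    [0,0,0.1],
    [0,0,0.2],
    [0,0,0.2],
    [0,0,0.2],
    [0,0,0.2],
  ],
  angular=[
    [0,0,0.02],
    [0,0,0.04],
    [0,0,0.05],
    [0,0,0.05],
    [0,0,0.05],
  ],
)

```text
time_s: 28.8
position: [0.5458, 0.0656, 0.0838]
ee_rot: [0.244, 0.97, 0.0, 0.001]
contact_force: [-2.3, 2.6, 7.9]
width: 0.013
```

```bash
python3 -c "
from h import *
st()"
```

```text
28.8 P [0.5458 0.0656 0.0838] F [-2.3  2.6  7.9] M [0.71 0.31 0.09] yaw 2.6496 tilt [0.0013 0.0004] w 0.013 j [ 0.3   0.68 -0.75  1.88  0.62  0.83  0.31]
```

It goes no lower, staying at 0.0838 through 0.1 rad of turn, so it is seated. Release and retreat straight up.

Request:
play_rows(
  gripper=[-1,-0.2,-0.2,-0.2,-0.2],
  translation=[
    [0,0,-0.3],
    [0,0,-0.3],
    [0,0,-0.3],
    [0,0,-0.3],
    [0,0,-0.3],
  ],
  angular=[
    [0,0,0],
    [0,0,0],
    [0,0,0],
    [0,0,0],
    [0,0,0],
  ],
)

```text
time_s: 29.3
position: [0.5457, 0.0655, 0.0841]
ee_rot: [0.244, 0.97, 0.0, 0.001]
contact_force: [0.1, 0.1, 0.4]
width: 0.0344
```

Request:
play_rows(
  gripper=[-0.2,-0.2,-0.2,-0.2,-0.2],
  translation=[
    [0,0,-8],
    [0,0,-25],
    [0,0,-45],
    [0,0,-70],
    [0,0,-90],
  ],
  angular=[
    [0,0,0],
    [0,0,0],
    [0,0,0],
    [0,0,0],
    [0,0,0],
  ],
)

```text
time_s: 29.8
position: [0.5459, 0.0658, 0.1767]
ee_rot: [0.243, 0.97, 0.001, 0.001]
contact_force: [-0.1, 0.3, 0.2]
width: 0.0345
```

Request:
play_rows(
  gripper=[-0.2,-0.2,-0.2,-0.2,-0.2],
  translation=[
    [0,0,-20],
    [0,0,-45],
    [0,0,-70],
    [0,0,-80],
    [0,0,-80],
  ],
  angular=[
    [0,0,0],
    [0,0,0],
    [0,0,0],
    [0,0,0],
    [0,0,0],
  ],
)

```text
time_s: 30.3
position: [0.5461, 0.0659, 0.2586]
ee_rot: [0.244, 0.97, 0.001, 0.002]
contact_force: [-0.8, -0.7, -0.6]
width: 0.0339
```

```bash
python3 - <<'E'
from h import *
st()
a=manip.capture("wrist");b=manip.capture("scene");c=manip.capture("side")
f=lambda i,x,y:cv2.resize(i[y:y+60,x:x+80],(400,300),interpolation=cv2.INTER_CUBIC)
cv2.imwrite("pics/c8.png",np.vstack([np.hstack([f(b,305,140),f(c,285,125)]),np.hstack([cv2.resize(b,(400,300)),cv2.resize(a,(400,300))])]))
E
```

```text
30.3 P [0.5461 0.0659 0.2586] F [-0.8 -0.7 -0.6] M [-0.07  0.02  0.02] yaw 2.6496 tilt [0.0052 0.0006] w 0.0339 j [ 0.41  0.47 -0.89  1.71  0.4   1.15  0.49]
```

The picture limit is used up, so the last check is numeric: bystander pixels against the start, and the flange position and size. Then I'll hand in.

```bash
python3 - <<'E'
from h import *
a=cv2.imread("pics/scene0.png").astype(int);b=manip.capture("scene").astype(int)
for n,(u,v,r) in dict(petri=(347,233,22),timer=(264,194,15),marker=(212,275,32),blue1=(211,218,20),blue2=(390,200,18),canfoot=(345,196,12)).items():
    d=np.abs(a-b)[v-r:v+r,u-r:u+r].max(2);print(n,"changed px",(d>40).sum(),"of",d.size)
s=manip.observe();w=manip.capture("wrist");g=cv2.cvtColor(w,cv2.COLOR_BGR2GRAY)
q=R.from_quat(s['ee_rot']).inv()
def col(uv): return (q.apply(onz("wrist",uv,.098,s)-np.array(s['position']))*1000).round(1)
# predicted flange-top centre pixel row along tool axis
m=manip.camera_model("wrist");T=np.linalg.inv(np.array(m['T_tool_cam']));c=T@[0,0,s['position'][2]-.098,1]
v=int(208.8+311.7*c[1]/c[2]);row=g[v-12];print("row",v,row[230:345:3].tolist())
st()
manip.close_job()
E
```

```text
petri changed px 0 of 1936
timer changed px 10 of 900
marker changed px 0 of 4096
blue1 changed px 0 of 1600
blue2 changed px 0 of 1296
canfoot changed px 0 of 576
row 185 [49, 50, 51, 51, 54, 55, 237, 163, 162, 240, 240, 241, 241, 241, 241, 169, 164, 183, 201, 205, 206, 181, 243, 243, 243, 243, 243, 243, 230, 240, 240, 232, 76, 74, 70, 67, 64, 61, 55]
30.55 P [0.5452 0.0656 0.2559] F [ 0.2 -0.4 -0.1] M [-0.01  0.01  0.02] yaw 2.6498 tilt [0.0012 0.0006] w 0.0341 j [ 0.41  0.47 -0.89  1.72  0.4   1.15  0.49]
the job is handed in; nothing more can be done
```

The steel canister is closed with the grey plug, and I handed the job in at 30.6 s of the 61 s allowed.

**What I did:**
1. Picked the grey plug by its bar and set it upright in the mouth, bar in line with the ribs.
2. Backed it off about 1.0 to 1.15 rad anticlockwise at roughly 4 to 8 N of press, until it dropped about 11 mm into the thread start.
3. Screwed it about 1.1 rad clockwise until the flange met the rim, turned it about 0.1 rad more to confirm it went no lower, then let go and moved straight up.

**Checks that held:**
- **Seating:** the measured height stayed at 0.0838 m through the last 0.1 rad of turn. The turning torque never rose noticeably, so the thread was not forced.
- **Force and tilt:** the highest end-of-move wrist force I saw was about 10 N, and tilt stayed within about 1.5 mrad while the plug was in the canister.
- **Release:** after letting go the measured force was about 0 N.
- **Petri dish and marker:** no changed pixels against the first scene picture, and none on the blue look-alikes or the canister foot.

**What failed or disagreed:**
- **First grasp:** it closed on nothing above the bar. The fingertips sit about 25 mm behind the reported TCP, not 14 mm ahead as the text says. I regrasped about 35 mm lower.
- **Timer:** 10 of 900 pixels changed around it. I never went near it; I think that is shading, but I did not confirm it.
- **Last look:** I had used up the 12 pictures, so I could not view the final state after release. A brightness scan of the wrist picture showed a bright, flange-sized span with the bar darker across it, on the canister axis.

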